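# Set the airbrush regulator and lock its knob

## Robot

A 7-joint arm with a two-finger parallel gripper is mounted at the origin on the work surface. World frame = base frame: x ahead of the robot, y to its left, z up, the work surface at z = 0. Lengths are in m, angles in rad, forces in N, time in s.
With the tool pointing down it reaches from about 0.425 to 0.875 m from the base axis. Payload 9.9 kg.
Tool frame: the origin (TCP) lies at the very end of the fingers, on their centre line; the grasp point (between the pads) lies 19 mm behind it; x points along the fingers, z is the direction in which the jaws open and shut, and the axes are right-handed (so a half turn about x gives the same grasp; the last joint's range is limited). The gripper opens to 85 mm and grips with 20 to 120 N. Pads are 22 mm wide; open, the fingers measure 114 mm over their backs; the gripper's body (76 mm by 85 mm) begins 54 mm behind the grasp point. The pads swing forward as they close: fully open they stand 13 mm farther back than shut.
Start: joints at [1.024, 0.576, 0.025, 1.437, -0.015, 1.129, -0.057], TCP at [0.301, -0.604, 0.204] pointing down, gripper open.
Joint ranges: [-2.76, 2.76], [-0.34, 2.15], [-1.52, 1.57], [0.19, 2.46], [-1.09, 4.23], [0.17, 1.99], [-2.82, 2.82]. Speed limits (rad/s): [2.22, 2.22, 3.01, 3.01, 3.14, 3.14, 3.14].

## Interface

Orientations are given as a unit quaternion [x, y, z, w].
In Python, from rig import get_obs, get_image, sign_off gives the robot as it stands. The module is installed in compiled form; this text tells all that it offers.
- The arm moves only by the tool play_rows, never from a script. Its arguments are lists of equal length, an entry for each row: "offset": the shift along the tool's x, y, z scaled (see below), a list of three; "rot": the turn, a rotation vector about the tool's x, y, z scaled (see below), a list of three; "claw": the opening, from 0 (shut) to 1 (fully open). A call has 1 to 8 rows; each row shifts and turns the pose as measured when the row begins, along the tool's axes as they then stand; what a row does not reach is not made up. The controller multiplies each number of a shift by 0.04 m and each number of a turn by 4 degrees. A row lasts 1/12 s, in which the tool goes at most 41.7 mm and 7.16 degrees, less where a joint would pass 70% of its speed; a pose out of reach is approached as far as the arm can. A call with a number of a shift or a turn outside -1 to 1 is refused whole. A call with a gripper value outside its range is refused whole. The fingers move at their own pace and stop on an object; the grip force is fixed at half the most. Time passes only in rows, so rows that do not move let the fingers close. It gives the time, the measured TCP pose, the force and the opening at its end, in the units of the state.
- get_obs(): the state, without advancing time (a new reading comes with each control period).
- get_image(name): name is "side" or "top"; returns a dict with "image" (400x640x3 uint8, blue, green, red), "camera_matrix" (3x3 intrinsics, pixels), "dist" ([k1, k2, p1, p2, k3] as OpenCV has them; the pictures are not rectified), "R" (3x3) and "t" (3): a world point X has camera coordinates R X + t. Camera axes: x right, y down, z forward; pixel columns grow to the right and rows downward; lengths in m; the calibration is good to about 2 mm. A picture is of the moment at which its call begins. There is no depth.
- sign_off(): hands the job in, once; it reports no verdict.
The state is a dict: "time": time; "qpos": joint angles; "dq": joint speeds; "tau": joint torques, N m; "position": TCP position; "orientation": TCP orientation; "wrist_force": force on the tool from outside, world axes, zero at the start; "wrist_torque": the same for the moment, N m; "finger_gap": opening from 0.0 (shut) to 1.0 (fully open).
Only numpy, scipy, OpenCV 4.12 (cv2) and the standard library are available. Lean on these libraries where they do the work, as an engineer would, in place of code of your own. Each camera call takes 0.05 s, during which the arm holds its last target. There are 200 camera calls.

## Task

Set the air regulator for the airbrush: turn its orange knob clockwise until the pointer is at the red mark (not the white one), then on, under a light upward pull, until you feel the locking notch that lies just past the mark, and pull the knob straight up until it is fully out and locked; let go. Never heave on a knob that does not give: the spring-mounted head must not be lifted 5 mm off its seat. Leave the mark ring and everything else on the bench where it is.

Things in the scene. Friction and masses are not known exactly. Their poses are not given: they have to be found in the camera images.
- knob_grip (a point): Where to grip the orange knob: an upright bar 42 mm long, 14 mm thick, 37 mm tall. This point lies on the turning axis, 20.5 mm above the black skirt's top and 16.5 mm below the bar's top. The bar's length and the pointer run along its +y axis, the thickness (grip across it) along x; z is up, the turning axis. It turns with the dial and rises as the knob is pulled.
- pointer_tip (a point): Outer end of the white pointer line on the black round skirt (34 mm radius, 8 mm thick) under the knob: 34 mm from the turning axis, along its own +y axis. It turns with the knob but does not rise when the knob is pulled.
- red_mark (a point): Middle of the red mark (7 x 18 mm) on the stiff grey ring, 46 mm from the turning axis along its own +y axis. The knob can be pulled out only in a notch, unseen, somewhere 0.08 to 0.42 rad past the mark (clockwise from above), and about 0.07 rad wide. A white, unwanted mark lies 0.65 rad before it (anticlockwise), with its own notch equally far past it.
- dial (a joint): Angle of the knob and pointer, rad: grows clockwise seen from above, from -0.1 to 2.2. Turning takes about 0.06 N m, more under a pull. At the start the pointer is 0.45 to 0.95 rad anticlockwise of the red mark.
- knob (a joint): How far the knob is pulled out, m: 0 in, 0.008 fully out and locked. Away from a notch it rises only 1.5 mm and then takes the spring-mounted head with it. In a notch it slides up with 2.5 N of friction plus 0.6 N weight and stays where it is left; once up it can no longer turn; push it down again to free it.
- head (a joint): How far the round blue head (116 mm across, carrying ring, skirt and knob) is lifted off its seat, m: 0 seated. It is spring-mounted: a pull of about 4.5 N starts to lift it, and each further millimetre takes 2.5 N, so 5 mm is reached at about 17 N. It sinks back when let go.
- head_top (a point): Centre of the blue head's top face, on the turning axis, 84 mm above the bench when seated.
- regulator: The air regulator, fixed to the bench: a square base plate 110 by 110 by 12 mm with a column, two brass fittings and a small gauge, the blue head on top; the knob's bar ends 129 mm above the bench. Origin on the turning axis at the bench.
- tin_yellow: Bystander: yellow paint tin, 66 mm across, 70 mm tall, origin under its centre.
- tin_blue: Bystander: blue paint tin, 66 mm across, 70 mm tall, origin under its centre.
- size_jar: Bystander: amber glass jar with black cap, 60 mm across, 80 mm tall, origin under its centre.
- flat_brush: Bystander: brush lying on the bench.
- leaf_frame: Bystander: black frame 140 by 100 by 16 mm with a gold sheet, lying flat.
- leaf_book: Bystander: flat paper book 90 by 90 by 10 mm.
- burnisher: Bystander: small upright wooden burnisher, 36 mm across, 78 mm tall.

How it is judged:
By the outcome, as a careful person would: the job done as asked, in the order asked, and still so for the second after the job is handed in, with the robot touching nothing.
It also fails if it takes over 51 s, if anything falls off the work surface, if the arm or the gripper's body presses on something with over 40 N, if the wrist force passes 120 N, or if a joint passes its speed limit or range.

## Working session

There is one attempt and no reset: what is moved stays moved. The work goes in short steps, Python scripts to look and compute and a tool call to move; the robot and the scene stay as the last step left them, time stands still between calls to the robot, and variables do not carry over. Pictures are saved under pics/ and viewed, about 8 in all and at most 12, crops included, and the job is handed in when it is done.

Besides the shell and the picture viewer there is one more tool, called after "Emit:" by a JSON object that holds its "op" and its "data". play_rows: Moves the arm, as the interface text tells. Shifts and turns lie within -1 to 1; 1 stands for 0.04 m of shift or 4 degrees of turn. Its arguments: {"type":"object","properties":{"offset":{"type":"array","items":{"type":"array","items":{"type":"number"}}},"rot":{"type":"array","items":{"type":"array","items":{"type":"number"}}},"claw":{"type":"array","items":{"type":"number"}}},"required":["offset","rot","claw"]}

```bash
mkdir -p pics
python3 - <<'E'
from rig import *
import cv2,numpy as np
o=get_obs();print({k:np.round(v,3) for k,v in o.items()})
for n in("side","top"):
    d=get_image(n);cv2.imwrite(f"pics/{n}0.png",d["image"]);np.savez(f"{n}0.npz",**d)
    print(n,np.round(d["camera_matrix"],1).tolist(),d["dist"],(-d["R"].T@d["t"]).round(3),d["R"].round(2).tolist())
E
```

```text
{'time': np.float64(0.0), 'qpos': array([ 1.024,  0.577,  0.025,  1.438, -0.015,  1.129, -0.057]), 'dq': array([-0.   ,  0.   , -0.   , -0.   ,  0.   , -0.   ,  0.002]), 'tau': array([-2.0000e-03, -7.6575e+01,  2.2500e+00, -2.8597e+01,  1.5000e-02,
        1.3000e-02, -0.0000e+00]), 'position': array([ 0.301, -0.604,  0.203]), 'orientation': array([ 0.372,  0.602, -0.372,  0.601]), 'wrist_force': array([ 0.44 , -0.48 , -0.722]), 'wrist_torque': array([ 0.062, -0.033,  0.018]), 'finger_gap': np.float64(1.002)}
side [[415.7, 0.0, 321.4], [0.0, 415.7, 195.8], [0.0, 0.0, 1.0]] [-0.09645548  0.          0.          0.          0.        ] [0.496 0.96  1.003] [[-1.0, -0.04, -0.01], [-0.02, 0.69, -0.72], [0.04, -0.72, -0.69]]
top [[395.2, 0.0, 318.3], [0.0, 395.2, 204.2], [0.0, 0.0, 1.0]] [0.02822696 0.         0.         0.         0.        ] [0.263 0.004 1.275] [[0.01, -1.0, 0.0], [-0.97, -0.01, -0.24], [0.24, 0.0, -0.97]]
```

View pics/top0.png

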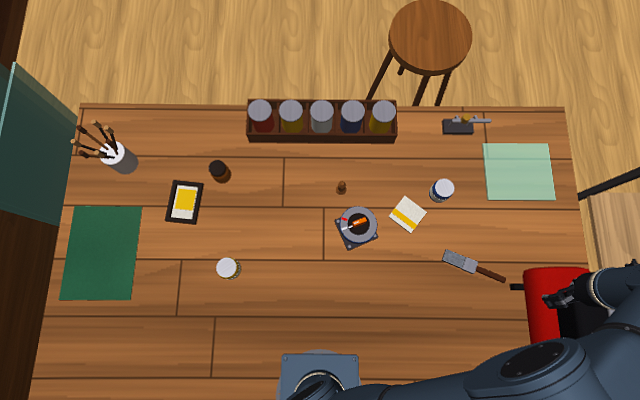

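View pics/side0.png

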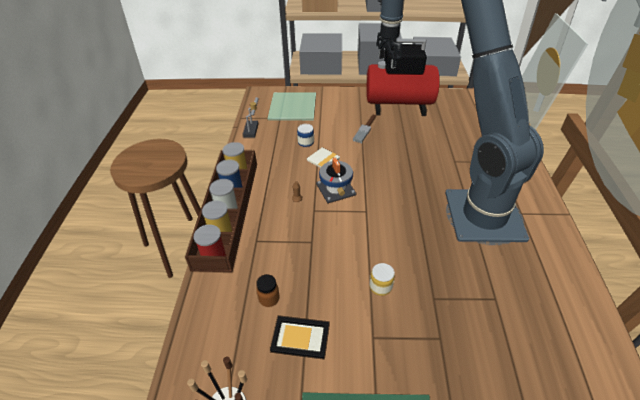

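```bash
cat > h.py <<'E'
import cv2,numpy as np
def ray(d,uv,z):
    uv=np.array(uv,float).reshape(-1,1,2)
    n=cv2.undistortPoints(uv,d["camera_matrix"],d["dist"])[:,0]
    v=np.c_[n,np.ones(len(n))]@d["R"]; c=-d["R"].T@d["t"]
    return c+v*((z-c[2])/v[:,2])[:,None]
def proj(d,X):
    return cv2.projectPoints(np.array(X,float).reshape(-1,1,3),cv2.Rodrigues(d["R"])[0],d["t"],d["camera_matrix"],d["dist"])[0][:,0]
def blob(d,name,box):
    x0,y0,x1,y1=box;h=cv2.cvtColor(d["image"][y0:y1,x0:x1],cv2.COLOR_BGR2HSV)
    H,S,V=h[...,0],h[...,1],h[...,2]
    m={"orange":(H>4)&(H<16)&(S>190)&(V>150),"red":((H<4)|(H>172))&(S>150)&(V>110),"white":(S<50)&(V>185)}[name]
    y,x=np.nonzero(m);return np.c_[x+x0,y+y0]
E
python3 - <<'E'
from h import *
for n,b in(("top",(330,195,388,255)),("side",(312,150,362,205))):
    d=dict(np.load(n+"0.npz"));x0,y0,x1,y1=b
    cv2.imwrite(f"pics/{n}c.png",cv2.resize(d["image"][y0:y1,x0:x1],None,fx=9,fy=9,interpolation=cv2.INTER_NEAREST))
    for c,z in(("orange",.129),("red",.086),("white",.092)):
        p=blob(d,c,b)
        if len(p): print(n,c,len(p),p.mean(0),ray(d,p.mean(0),z).round(4),p.min(0),p.max(0))
E
python3 -c "
import cv2,numpy as np
a=cv2.imread('pics/topc.png');b=cv2.imread('pics/sidec.png')
a=cv2.resize(a,(400,414));b=cv2.resize(b,(390,414));cv2.imwrite('pics/c.png',np.hstack([a,b]))"
```

```text
top orange 46 [360.13043478 220.86956522] [[ 0.4983 -0.1183  0.129 ]] [353 217] [366 225]
top red 12 [343.91666667 218.66666667] [[ 0.5136 -0.0732  0.086 ]] [342 217] [346 220]
top white 20 [347.15 226.8 ] [[ 0.4872 -0.0824  0.092 ]] [341 222] [357 229]
side orange 1 [337. 171.] [[ 0.4945 -0.0639  0.129 ]] [337 171] [337 171]
side red 8 [331.125 178.75 ] [[ 0.5136 -0.0742  0.086 ]] [330 177] [332 180]
side white 205 [321.68292683 157.49268293] [[ 0.5487 -0.1789  0.092 ]] [312 150] [341 192]
```

View pics/c.png

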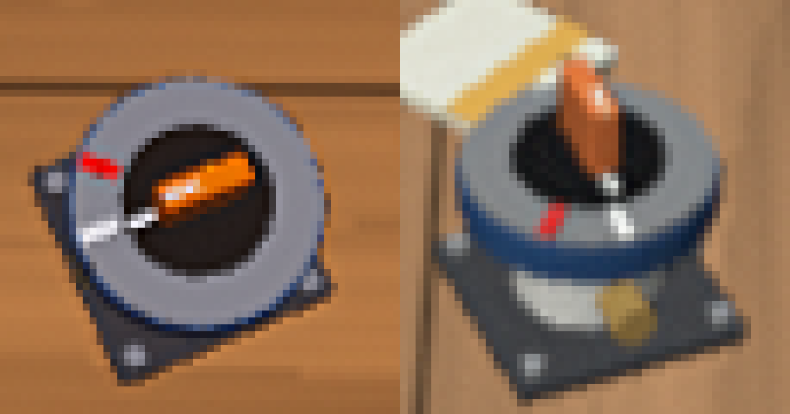

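Run:
```python
from h import *
from rig import get_obs
C=[]
for n,b in(("top",(330,195,388,255)),("side",(312,150,362,205))):
    d=dict(np.load(n+"0.npz"));x0,y0,x1,y1=b
    im=d["image"][y0:y1,x0:x1]; g=im.max(2)
    k,l,s,c=cv2.connectedComponentsWithStats((g<48).astype(np.uint8))
    i=1+s[1:,4].argmax(); y,x=np.nonzero(l==i)
    pts=np.c_[x+x0,y+y0]; hull=cv2.convexHull(pts.astype(np.float32))[:,0]
    w=ray(d,hull,.092).astype(np.float32)
    e=cv2.fitEllipse(w[:,:2]*1000); print(n,s[i],e)
    C.append(np.array(e[0])/1000)
    # ring grey+: outline
    hs=cv2.cvtColor(im,cv2.COLOR_BGR2HSV)
    for zr in (.084,.088):
        pass
top=dict(np.load("top0.npz"));side=dict(np.load("side0.npz"))
b=(330,195,388,255)
im=top["image"];red=ray(top,blob(top,"red",b).mean(0),.086)[0,:2]
for c in C: print("red bearing",np.degrees(np.arctan2(*(red-c)[::-1])),np.hypot(*(red-c)))
p=blob(top,"white",b); w=ray(top,p,.09)[:,:2]
for q,ww in zip(p,w): print(q,(np.hypot(*(ww-C[0]))*1000).round(1),np.degrees(np.arctan2(*(ww-C[0])[::-1])).round(1))
o=blob(top,"orange",b); w=ray(top,o,.129)[:,:2]; print("bar",cv2.minAreaRect((w*1000).astype(np.float32)))
```

```text
top [ 18  18  21  22 239] ((497.8559265136719, -115.82942962646484), (63.43727111816406, 65.14667510986328), 78.72358703613281)
side [15 15 12 12 72] ((497.6341552734375, -113.199951171875), (61.751956939697266, 67.88241577148438), 143.27784729003906)
red bearing 69.71939461874331 0.045481579347296276
red bearing 68.23129384382354 0.043106519991577406
[357 222] 5.7 31.8
[354 223] 12.3 82.2
[355 223] 9.3 79.4
[350 226] 25.7 107.5
[351 226] 22.8 109.7
[352 226] 20.0 112.6
[344 227] 44.2 104.4
[345 227] 41.3 105.4
[346 227] 38.4 106.6
[349 227] 29.7 111.5
[350 227] 26.9 113.8
[341 228] 53.9 105.2
[342 228] 51.0 106.1
[343 228] 48.0 107.1
[344 228] 45.1 108.2
[345 228] 42.2 109.5
[346 228] 39.4 110.9
[342 229] 51.9 109.4
[343 229] 49.1 110.5
[344 229] 46.2 111.8
bar ((498.03033447265625, -115.90968322753906), (12.718971252441406, 38.84998321533203), 22.484365463256836)
```

Run:
```python
from scipy.spatial.transform import Rotation as R
from rig import get_obs
import numpy as np
o=get_obs();M=R.from_quat(o["orientation"]).as_matrix();print(M.round(3))
p=np.array([.498,-.1155,.2]);print(M.T@(p-o["position"]))
print("z bearing",np.degrees(np.arctan2(M[1,2],M[0,2])), "arm bearing",np.degrees(np.arctan2(*o["position"][1::-1])))
```

```text
[[-0.001  0.895  0.446]
 [ 0.001  0.446 -0.895]
 [-1.    -0.    -0.002]]
[ 0.00333418  0.39405238 -0.34883115]
z bearing -63.48231833349247 arm bearing -63.483264928572915
```

Emit:
{"op": "play_rows", "data": {"offset": [[0, 0.7, -0.62], [0, 0.7, -0.62], [0, 0.7, -0.62], [0, 0.7, -0.62], [0, 0.7, -0.62], [0, 0.7, -0.62], [0, 0.7, -0.62], [0, 0.7, -0.62]], "rot": [[0, 0, 0], [0, 0, 0], [0, 0, 0], [0, 0, 0], [0, 0, 0], [0, 0, 0], [0, 0, 0], [0, 0, 0]], "claw": [1, 1, 1, 1, 1, 1, 1, 1]}}

```text
time: 0.77
position: [0.4097, -0.3231, 0.1975]
orientation: [0.375, 0.601, -0.378, 0.596]
wrist_force: [0.7, 0.0, 0.3]
finger_gap: 0.994
```

Emit:
{"op": "play_rows", "data": {"offset": [[0, 0.7, -0.6], [0, 0.7, -0.6], [0, 0.7, -0.6], [0, 0.7, -0.6], [0, 0.7, -0.6], [0, 0.7, -0.6], [0, 0, 0], [0, 0, 0]], "rot": [[0, 0, 0], [0, 0, 0], [0, 0, 0], [0, 0, 0], [0, 0, 0], [0, 0, 0], [-1, 0, 0], [-1, 0, 0]], "claw": [1, 1, 1, 1, 1, 1, 1, 1]}}

```text
time: 1.43
position: [0.5031, -0.0983, 0.196]
orientation: [0.33, 0.63, -0.329, 0.622]
wrist_force: [-0.4, -1.4, -0.2]
finger_gap: 1.002
```

Emit:
{"op": "play_rows", "data": {"offset": [[0, 0, 0], [0, 0, 0], [0, 0, 0], [0, 0, 0], [0, 0, 0], [0, 0, 0], [0, 0, 0], [0, 0, 0]], "rot": [[-1, 0, 0], [-1, 0, 0], [-1, 0, 0], [-1, 0, 0], [-1, 0, 0], [-1, 0, 0], [-1, 0, 0], [-1, 0, 0]], "claw": [1, 1, 1, 1, 1, 1, 1, 1]}}

```text
time: 2.1
position: [0.502, -0.0941, 0.1937]
orientation: [0.134, 0.7, -0.13, 0.689]
wrist_force: [0.7, -0.4, -0.2]
finger_gap: 0.996
```

Emit:
{"op": "play_rows", "data": {"offset": [[0, 0, 0], [0, 0, 0], [0, 0, 0], [0, 0, 0], [0, 0, 0], [0, 0, 0], [0, 0, 0], [0, 0, 0]], "rot": [[-1, 0, 0], [-1, 0, 0], [-1, 0, 0], [-1, 0, 0], [-1, 0, 0], [-1, 0, 0], [-1, 0, 0], [-1, 0, 0]], "claw": [0.6, 0.6, 0.6, 0.6, 0.6, 0.6, 0.6, 0.6]}}

```text
time: 2.77
position: [0.4997, -0.0943, 0.1915]
orientation: [-0.071, 0.71, 0.078, 0.696]
wrist_force: [-0.0, -0.0, 0.3]
finger_gap: 0.601
```

```bash
cat > s.py <<'E'
from scipy.spatial.transform import Rotation as R
from rig import get_obs
import numpy as np
def st(target=(.498,-.1155,.098),zb=22):
    o=get_obs();M=R.from_quat(o["orientation"]).as_matrix()
    print("t",round(float(o["time"]),2),"p",o["position"].round(4),"gap",round(float(o["finger_gap"]),3),"F",o["wrist_force"].round(2),"T",o["wrist_torque"].round(3),"q7",o["qpos"][6].round(3))
    b=np.degrees(np.arctan2(M[1,2],M[0,2]))
    print("zbear",b.round(2),"xaxis",M[:,0].round(4),"shift/.04",(M.T@(np.array(target)-o["position"])/.04).round(3))
    w=M.T@np.cross(M[:,0],[0,0,-1]); print("tilt fix/4deg",(np.degrees(w)/4).round(3),"rotx/4deg",round((b-zb)/4,3))
if __name__=="__main__": st()
E
python3 s.py
```

```text
t 2.77 p [ 0.4997 -0.0943  0.1915] gap 0.601 F [-0.01 -0.03  0.3 ] T [-0.038 -0.042  0.009] q7 0.125
zbear 12.14 xaxis [-0.0202  0.0078 -0.9998] shift/.04 [ 2.334 -0.537 -0.111]
tilt fix/4deg [-0.   -0.26 -0.17] rotx/4deg -2.465
```

Emit:
{"op": "play_rows", "data": {"offset": [[0.0, -0.27, -0.05], [0.0, -0.27, -0.06], [0.5, 0, 0], [0.5, 0, 0]], "rot": [[-0.85, -0.13, -0.08], [-0.85, -0.13, -0.09], [-0.8, 0, 0], [0, 0, 0]], "claw": [0.6, 0.6, 0.6, 0.6]}}

```text
time: 3.1
position: [0.5025, -0.1171, 0.1528]
orientation: [-0.141, 0.691, 0.14, 0.695]
wrist_force: [-0.7, 0.5, 0.2]
finger_gap: 0.601
```

```bash
python3 s.py
python3 - <<'E'
from rig import *
from h import *
out=[]
for n,b in(("top",(320,185,398,255)),("side",(302,130,372,205))):
    d=get_image(n);np.savez(n+"1.npz",**d);x0,y0,x1,y1=b
    out.append(cv2.resize(d["image"][y0:y1,x0:x1],(400,400)))
cv2.imwrite("pics/d.png",np.hstack(out))
E
```

```text
t 3.1 p [ 0.5025 -0.1171  0.1528] gap 0.601 F [-0.73  0.47  0.22] T [0.053 0.034 0.032] q7 0.297
zbear 22.97 xaxis [ 6.1e-03  2.0e-04 -1.0e+00] shift/.04 [ 1.37   0.083 -0.096]
tilt fix/4deg [-0.     0.082  0.032] rotx/4deg 0.242
```

View pics/d.png

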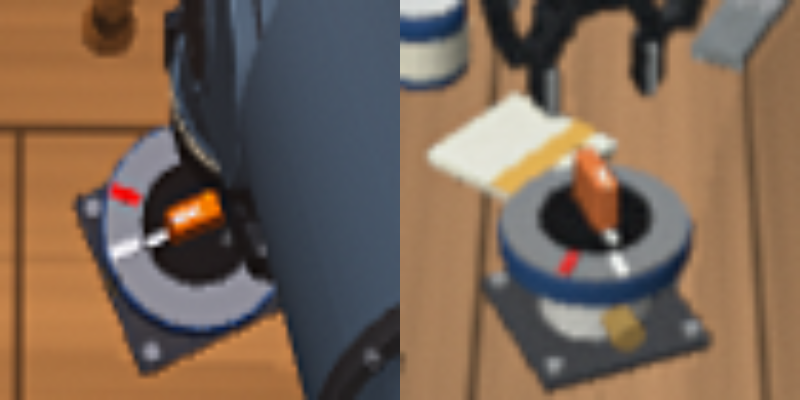

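Gripper straddles the orange bar (side view ~(595,185) in the crop), jaws to its two sides; the red mark and pointer are still visible. Descending.

Emit:
{"op": "play_rows", "data": {"offset": [[0.3, 0.08, -0.1], [0.4, 0, 0], [0.35, 0, 0], [0.25, 0, 0], [0, 0, 0]], "rot": [[0.2, 0.08, 0.03], [0, 0, 0], [0, 0, 0], [0, 0, 0], [0, 0, 0]], "claw": [0.6, 0.6, 0.6, 0.6, 0.6]}}

```text
time: 3.62
position: [0.4964, -0.1149, 0.0999]
orientation: [-0.133, 0.696, 0.134, 0.693]
wrist_force: [0.3, 0.2, -0.0]
finger_gap: 0.6
```

```bash
python3 s.py
```

```text
t 3.62 p [ 0.4964 -0.1149  0.0999] gap 0.6 F [ 0.27  0.19 -0.03] T [ 0.003  0.043 -0.031] q7 0.23
zbear 21.79 xaxis [-4.8e-03  9.0e-04 -1.0e+00] shift/.04 [ 0.048 -0.029  0.031]
tilt fix/4deg [-0.    -0.059 -0.038] rotx/4deg -0.053
```

Emit:
{"op": "play_rows", "data": {"offset": [[0.02, -0.03, 0.03], [0, 0, 0], [0, 0, 0], [0, 0, 0], [0, 0, 0], [0, 0, 0], [0, 0, 0]], "rot": [[0, -0.05, -0.04], [0, 0, 0], [0, 0, 0], [0, 0, 0], [0, 0, 0], [0, 0, 0], [0, 0, 0]], "claw": [0.3, 0.15, 0, 0, 0, 0, 0]}}

```text
time: 4.2
position: [0.4998, -0.1151, 0.1022]
orientation: [-0.134, 0.693, 0.133, 0.695]
wrist_force: [1.7, 0.2, -3.2]
finger_gap: 0.116
```

```bash
python3 s.py
```

```text
t 4.2 p [ 0.4998 -0.1151  0.1022] gap 0.116 F [ 1.73  0.21 -3.23] T [ 0.131 -0.137 -0.007] q7 0.229
zbear 21.79 xaxis [ 2.8e-03 -8.0e-04 -1.0e+00] shift/.04 [ 0.105  0.009 -0.046]
tilt fix/4deg [0.    0.033 0.026] rotx/4deg -0.053
```

Emit:
{"op": "play_rows", "data": {"offset": [[0.06, 0.01, -0.02], [0.02, 0, 0], [0, 0, 0], [0, 0, 0], [0, 0, 0], [0, 0, 0]], "rot": [[0.3, 0, 0], [0.5, 0, 0], [0.5, 0, 0], [0.5, 0, 0], [0.5, 0, 0], [0.5, 0, 0]], "claw": [0, 0, 0, 0, 0, 0]}}

```text
time: 4.7
position: [0.4999, -0.1151, 0.1013]
orientation: [-0.062, 0.702, 0.06, 0.707]
wrist_force: [0.2, 1.0, -1.4]
finger_gap: 0.123
```

```bash
python3 s.py
```

```text
t 4.7 p [ 0.4999 -0.1151  0.1013] gap 0.123 F [ 0.18  1.04 -1.37] T [ 0.103 -0.082 -0.006] q7 0.06
zbear 9.86 xaxis [ 0.0067 -0.0021 -1.    ] shift/.04 [ 0.082 -0.001 -0.049]
tilt fix/4deg [0.    0.09  0.046] rotx/4deg -3.036
```

```bash
python3 - <<'E'
from rig import *
from h import *
out=[]
for n,b in(("top",(320,185,398,255)),("side",(302,130,372,205))):
    d=get_image(n);np.savez(n+"2.npz",**d);x0,y0,x1,y1=b
    out.append(cv2.resize(d["image"][y0:y1,x0:x1],(400,400)))
cv2.imwrite("pics/e.png",np.hstack(out))
E
python3 s.py
```

```text
t 4.8 p [ 0.4999 -0.1151  0.1013] gap 0.114 F [ 0.41  0.84 -1.54] T [ 0.027 -0.088 -0.032] q7 0.061
zbear 9.93 xaxis [ 0.0066 -0.0022 -1.    ] shift/.04 [ 0.082 -0.    -0.048]
tilt fix/4deg [0.    0.087 0.047] rotx/4deg -3.017
```

View pics/e.png

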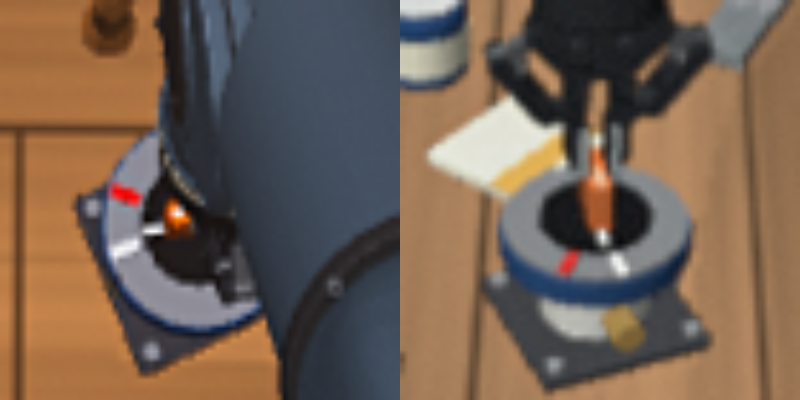

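Emit:
{"op": "play_rows", "data": {"offset": [[0.03, 0, 0], [0.01, 0, 0], [0.01, 0, 0], [0, 0, 0], [0, 0, 0], [0, 0, 0], [0, 0, 0], [0, 0, 0]], "rot": [[0.5, 0, 0], [0.5, 0, 0], [0.5, 0, 0], [0.5, 0, 0], [0.5, 0, 0], [0.5, 0, 0], [0.5, 0, 0], [0.5, 0, 0]], "claw": [0, 0, 0, 0, 0, 0, 0, 0]}}

```text
time: 5.47
position: [0.4999, -0.1152, 0.1012]
orientation: [0.038, 0.703, -0.04, 0.709]
wrist_force: [-0.2, 0.1, -0.4]
finger_gap: 0.12
```

```bash
python3 s.py
```

```text
t 5.47 p [ 0.4999 -0.1152  0.1012] gap 0.12 F [-0.2   0.09 -0.43] T [ 0.071 -0.013  0.072] q7 -0.167
zbear -6.31 xaxis [ 0.0081 -0.0035 -1.    ] shift/.04 [ 0.08  -0.013 -0.047]
tilt fix/4deg [0.    0.121 0.037] rotx/4deg -7.078
```

Emit:
{"op": "play_rows", "data": {"offset": [[0, 0, 0], [0, 0, 0], [0, 0, 0], [0, 0, 0], [0, 0, 0], [0, 0, 0], [0, 0, 0], [0, 0, 0]], "rot": [[0.5, 0.05, 0.02], [0.5, 0.05, 0], [0.5, 0, 0], [0.5, 0, 0], [0.5, 0, 0], [0.5, 0, 0], [0.5, 0, 0], [0.2, 0, 0]], "claw": [0, 0, 0, 0, 0, 0, 0, 0]}}

```text
time: 6.13
position: [0.4997, -0.1151, 0.1012]
orientation: [0.131, 0.694, -0.132, 0.695]
wrist_force: [0.1, 0.6, -0.3]
finger_gap: 0.122
```

```bash
python3 s.py
python3 - <<'E'
from rig import *
from h import *
out=[]
for n,b in(("top",(330,195,380,245)),("side",(312,150,362,205))):
    d=get_image(n);np.savez(n+"3.npz",**d);x0,y0,x1,y1=b
    out.append(cv2.resize(d["image"][y0:y1,x0:x1],(400,400)))
cv2.imwrite("pics/f.png",np.hstack(out))
E
python3 s.py
```

```text
t 6.13 p [ 0.4997 -0.1151  0.1012] gap 0.122 F [ 0.11  0.55 -0.31] T [0.088 0.003 0.076] q7 -0.374
zbear -21.49 xaxis [ 0.0011 -0.0012 -1.    ] shift/.04 [ 0.08  -0.026 -0.037]
tilt fix/4deg [0.    0.021 0.01 ] rotx/4deg -10.871
t 6.23 p [ 0.4997 -0.115   0.1012] gap 0.121 F [ 0.89  0.79 -0.48] T [ 0.118 -0.064  0.007] q7 -0.373
zbear -21.39 xaxis [ 0.001  -0.0012 -1.    ] shift/.04 [ 0.079 -0.026 -0.036]
tilt fix/4deg [0.    0.02  0.011] rotx/4deg -10.847
```

View pics/f.png

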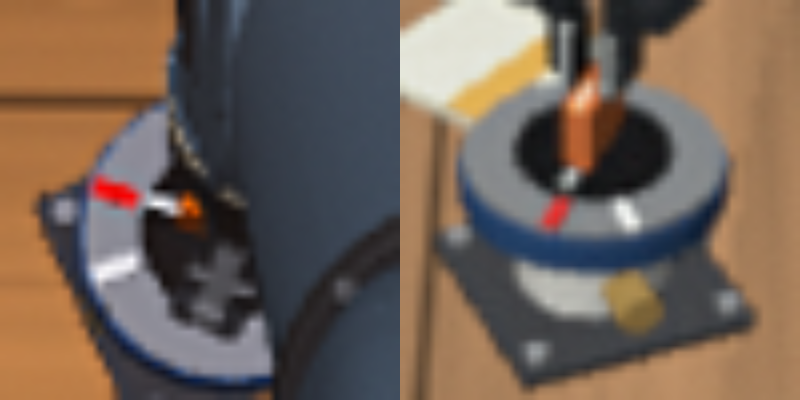

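Emit:
{"op": "play_rows", "data": {"offset": [[0, 0, 0], [0, 0, 0], [-0.03, 0, 0], [-0.03, 0, 0]], "rot": [[0.5, 0, 0], [0.3, 0, 0], [0.2, 0, 0], [0.2, 0, 0]], "claw": [0, 0, 0, 0]}}

```text
time: 6.57
position: [0.4996, -0.115, 0.1033]
orientation: [0.159, 0.689, -0.16, 0.689]
wrist_force: [1.3, -0.1, -5.4]
finger_gap: 0.12
```

```bash
python3 s.py
```

```text
t 6.57 p [ 0.4996 -0.115   0.1033] gap 0.12 F [ 1.25 -0.06 -5.44] T [ 0.152 -0.356  0.042] q7 -0.437
zbear -26.11 xaxis [ 7.e-04 -1.e-03 -1.e+00] shift/.04 [ 0.133 -0.03  -0.031]
tilt fix/4deg [0.    0.016 0.008] rotx/4deg -12.027
```

Emit:
{"op": "play_rows", "data": {"offset": [[-0.005, 0, 0], [-0.005, 0, 0], [-0.005, 0, 0]], "rot": [[0.3, 0, 0], [0.3, 0, 0], [0.3, 0, 0]], "claw": [0, 0, 0]}}

```text
time: 6.82
position: [0.4997, -0.1149, 0.1036]
orientation: [0.182, 0.683, -0.183, 0.683]
wrist_force: [1.8, 0.2, -5.7]
finger_gap: 0.118
```

```bash
python3 s.py
```

```text
t 6.82 p [ 0.4997 -0.1149  0.1036] gap 0.118 F [ 1.82  0.18 -5.74] T [ 0.024 -0.383  0.14 ] q7 -0.49
zbear -29.92 xaxis [ 5.e-04 -8.e-04 -1.e+00] shift/.04 [ 0.141 -0.034 -0.028]
tilt fix/4deg [-0.     0.011  0.006] rotx/4deg -12.98
```

Emit:
{"op": "play_rows", "data": {"offset": [[-0.005, 0, 0], [-0.005, 0, 0], [-0.005, 0, 0]], "rot": [[0.25, 0, 0], [0.25, 0, 0], [0.25, 0, 0]], "claw": [0, 0, 0]}}

```text
time: 7.07
position: [0.4996, -0.1148, 0.1039]
orientation: [0.202, 0.677, -0.202, 0.678]
wrist_force: [2.4, 0.1, -5.6]
finger_gap: 0.123
```

```bash
python3 s.py
```

```text
t 7.07 p [ 0.4996 -0.1148  0.1039] gap 0.123 F [ 2.39  0.06 -5.56] T [ 0.057 -0.422  0.158] q7 -0.536
zbear -33.24 xaxis [ 2.e-04 -7.e-04 -1.e+00] shift/.04 [ 0.148 -0.036 -0.026]
tilt fix/4deg [0.    0.008 0.007] rotx/4deg -13.811
```

Emit:
{"op": "play_rows", "data": {"offset": [[-0.003, 0, 0], [-0.003, 0, 0], [-0.003, 0, 0]], "rot": [[0.25, 0, 0], [0.25, 0, 0], [0.25, 0, 0]], "claw": [0, 0, 0]}}

```text
time: 7.32
position: [0.4997, -0.1148, 0.1042]
orientation: [0.222, 0.671, -0.222, 0.672]
wrist_force: [2.8, 0.1, -6.7]
finger_gap: 0.119
```

```bash
python3 s.py
```

```text
t 7.32 p [ 0.4997 -0.1148  0.1042] gap 0.119 F [ 2.83  0.13 -6.65] T [ 0.047 -0.429  0.084] q7 -0.582
zbear -36.56 xaxis [ 1.e-04 -7.e-04 -1.e+00] shift/.04 [ 0.154 -0.038 -0.023]
tilt fix/4deg [0.    0.008 0.008] rotx/4deg -14.64
```

Emit:
{"op": "play_rows", "data": {"offset": [[0.003, 0, 0], [0.003, 0, 0]], "rot": [[0.3, 0, 0], [0.25, 0, 0]], "claw": [0, 0]}}

```text
time: 7.48
position: [0.4997, -0.1148, 0.1039]
orientation: [0.236, 0.666, -0.236, 0.667]
wrist_force: [2.4, -0.0, -6.5]
finger_gap: 0.119
```

```bash
python3 s.py
```

```text
t 7.48 p [ 0.4997 -0.1148  0.1039] gap 0.119 F [ 2.39 -0.03 -6.47] T [ 0.014 -0.34   0.116] q7 -0.616
zbear -39.0 xaxis [ 1.e-04 -7.e-04 -1.e+00] shift/.04 [ 0.148 -0.039 -0.022]
tilt fix/4deg [-0.     0.008  0.007] rotx/4deg -15.251
```

Emit:
{"op": "play_rows", "data": {"offset": [[0, 0, 0], [0, 0, 0]], "rot": [[0.25, 0, 0], [0.25, 0, 0]], "claw": [0, 0]}}

```text
time: 7.65
position: [0.4996, -0.1149, 0.1039]
orientation: [0.249, 0.662, -0.249, 0.662]
wrist_force: [2.4, -0.1, -5.8]
finger_gap: 0.117
```

```bash
python3 s.py
```

```text
t 7.65 p [ 0.4996 -0.1149  0.1039] gap 0.117 F [ 2.45 -0.12 -5.79] T [ 0.017 -0.341  0.12 ] q7 -0.647
zbear -41.23 xaxis [ 1.e-04 -8.e-04 -1.e+00] shift/.04 [ 0.149 -0.039 -0.02 ]
tilt fix/4deg [-0.     0.008  0.008] rotx/4deg -15.807
```

Emit:
{"op": "play_rows", "data": {"offset": [[-0.003, 0, 0], [-0.003, 0, 0]], "rot": [[0.25, 0, 0], [0.25, 0, 0]], "claw": [0, 0]}}

```text
time: 7.82
position: [0.4996, -0.115, 0.1045]
orientation: [0.262, 0.657, -0.262, 0.657]
wrist_force: [1.5, 0.5, -3.2]
finger_gap: 0.117
```

```bash
python3 s.py
```

```text
t 7.82 p [ 0.4996 -0.115   0.1045] gap 0.117 F [ 1.55  0.45 -3.23] T [ 0.089 -0.218  0.08 ] q7 -0.678
zbear -43.47 xaxis [ 2.e-04 -9.e-04 -1.e+00] shift/.04 [ 0.161 -0.036 -0.021]
tilt fix/4deg [0.    0.011 0.008] rotx/4deg -16.368
```

The force dropped from 5.8 to 3.2 N while the knob rose, so this is the notch. I'll pull straight up in small steps.

Emit:
{"op": "play_rows", "data": {"offset": [[-0.02, 0, 0], [-0.02, 0, 0]], "rot": [[0.05, 0, 0], [0, 0, 0]], "claw": [0, 0]}}

```text
time: 7.98
position: [0.4996, -0.115, 0.1064]
orientation: [0.264, 0.656, -0.264, 0.656]
wrist_force: [1.6, -0.1, -2.5]
finger_gap: 0.12
```

```bash
python3 s.py
```

```text
t 7.98 p [ 0.4996 -0.115   0.1064] gap 0.12 F [ 1.61 -0.06 -2.5 ] T [-0.011 -0.173 -0.02 ] q7 -0.682
zbear -43.81 xaxis [ 3.e-04 -1.e-03 -1.e+00] shift/.04 [ 0.209 -0.037 -0.02 ]
tilt fix/4deg [0.    0.013 0.007] rotx/4deg -16.452
```

Emit:
{"op": "play_rows", "data": {"offset": [[-0.025, 0, 0], [-0.02, 0, 0], [-0.015, 0, 0]], "rot": [[0, 0, 0], [0, 0, 0], [0, 0, 0]], "claw": [0, 0, 0]}}

```text
time: 8.23
position: [0.4996, -0.115, 0.1093]
orientation: [0.263, 0.656, -0.264, 0.656]
wrist_force: [0.7, 0.1, -4.9]
finger_gap: 0.116
```

```bash
python3 s.py
```

```text
t 8.23 p [ 0.4996 -0.115   0.1093] gap 0.116 F [ 0.75  0.09 -4.89] T [ 0.014 -0.215  0.023] q7 -0.681
zbear -43.8 xaxis [ 5.e-04 -1.e-03 -1.e+00] shift/.04 [ 0.283 -0.037 -0.02 ]
tilt fix/4deg [0.    0.016 0.005] rotx/4deg -16.449
```

Emit:
{"op": "play_rows", "data": {"offset": [[-0.02, 0, 0], [-0.02, 0, 0]], "rot": [[0, 0, 0], [0, 0, 0]], "claw": [0, 0]}}

```text
time: 8.4
position: [0.4995, -0.115, 0.1108]
orientation: [0.263, 0.656, -0.264, 0.656]
wrist_force: [1.6, 0.2, -7.9]
finger_gap: 0.122
```

```bash
python3 s.py
```

```text
t 8.4 p [ 0.4995 -0.115   0.1108] gap 0.122 F [ 1.6   0.17 -7.9 ] T [-0.037 -0.43   0.042] q7 -0.681
zbear -43.78 xaxis [ 2.e-04 -9.e-04 -1.e+00] shift/.04 [ 0.32  -0.035 -0.018]
tilt fix/4deg [-0.     0.012  0.007] rotx/4deg -16.446
```

Emit:
{"op": "play_rows", "data": {"offset": [[0.02, 0, 0], [0.01, 0, 0], [0, 0, 0], [0, 0, 0], [0, 0, 0], [0, 0, 0]], "rot": [[0, 0, 0], [0, 0, 0], [0, 0, 0], [0, 0, 0], [0, 0, 0], [0, 0, 0]], "claw": [0, 0, 0.2, 0.35, 0.5, 0.6]}}

```text
time: 8.9
position: [0.4995, -0.1153, 0.1101]
orientation: [0.264, 0.656, -0.264, 0.656]
wrist_force: [0.3, 0.1, 0.1]
finger_gap: 0.594
```

```bash
python3 s.py
```

```text
t 8.9 p [ 0.4995 -0.1153  0.1101] gap 0.594 F [0.28 0.06 0.09] T [-0.023  0.036  0.025] q7 -0.681
zbear -43.82 xaxis [ 5.0e-04 -1.1e-03 -1.0e+00] shift/.04 [ 0.303 -0.029 -0.023]
tilt fix/4deg [-0.     0.017  0.006] rotx/4deg -16.454
```

Emit:
{"op": "play_rows", "data": {"offset": [[-0.3, 0, 0], [-0.8, 0, 0], [-1, 0, 0], [-0.8, 0, 0], [0, -0.65, 0.6], [0, -0.65, 0.6], [0, -0.65, 0.6], [0, -0.65, 0.6]], "rot": [[0, 0, 0], [0, 0, 0], [0, 0, 0], [0, 0, 0], [0, 0, 0], [0, 0, 0], [0, 0, 0], [0, 0, 0]], "claw": [0.6, 0.6, 0.6, 0.6, 0.6, 0.6, 0.6, 0.6]}}

```text
time: 9.57
position: [0.4991, -0.2515, 0.2346]
orientation: [0.259, 0.657, -0.257, 0.659]
wrist_force: [0.8, -0.4, -0.6]
finger_gap: 0.597
```

Emit:
{"op": "play_rows", "data": {"offset": [[0, -0.65, 0.6], [0, -0.65, 0.6], [0, 0, 0], [0, 0, 0]], "rot": [[0, 0, 0], [0, 0, 0], [0, 0, 0], [0, 0, 0]], "claw": [0.6, 0.6, 0.6, 0.6]}}

```text
time: 9.9
position: [0.4959, -0.3351, 0.2355]
orientation: [0.261, 0.655, -0.262, 0.659]
wrist_force: [0.6, 0.3, -0.0]
finger_gap: 0.6
```

Run:
```python
from rig import *
from h import *
out=[]
for n,b in(("top",(330,195,388,255)),("side",(312,150,362,205))):
    d=get_image(n);np.savez(n+"4.npz",**d);x0,y0,x1,y1=b
    o0=np.load(n+"0.npz")["image"]
    out.append(cv2.resize(d["image"][y0:y1,x0:x1],(400,400)))
    if n=="side":
        for z in(.129,.137): print("expected bar top centre",z,proj(d,[.498,-.1155,z]))
    for i,im in((0,dict(np.load(n+"0.npz"))),(4,d)):
        for c in("red","orange"):
            p=blob(im,c,b); print(n,i,c,len(p),p.mean(0).round(2) if len(p) else 0,p.min(0) if len(p) else 0)
    p=blob(d,"orange",b)
    if n=="top":
        for z in(.129,.137): print(z,cv2.minAreaRect((ray(d,p,z)[:,:2]*1000).astype(np.float32)))
cv2.imwrite("pics/g.png",np.hstack(out))
```

```text
top 0 red 12 [343.92 218.67] [342 217]
top 0 orange 46 [360.13 220.87] [353 217]
top 4 red 12 [343.92 218.67] [342 217]
top 4 orange 36 [359.97 220.83] [354 215]
0.129 ((499.89794921875, -116.89820861816406), (41.57695007324219, 12.830924034118652), 48.74432373046875)
0.137 ((498.2433776855469, -116.05349731445312), (41.28678894042969, 12.741398811340332), 48.74435043334961)
expected bar top centre 0.129 [[336.09106012 160.8956786 ]]
expected bar top centre 0.137 [[336.11651796 159.01676921]]
side 0 red 8 [331.12 178.75] [330 177]
side 0 orange 1 [337. 171.] [337 171]
side 4 red 8 [331.12 178.75] [330 177]
side 4 orange 2 [334.5 165. ] [333 161]
```

View pics/g.png

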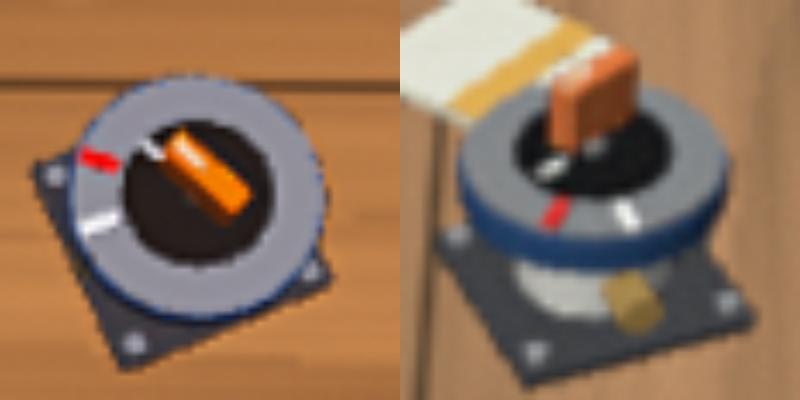

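The bar stands clear of the skirt with its shaft visible below it. Its image position fits a height 8 mm above the start. The pointer is about 21–23° past red, the ring hasn't moved and the head is seated.

```bash
python3 -c "
from rig import *
print(sign_off())"
```

```text
the job is handed in; nothing more can be done
None
```

The regulator is set and handed in at about 10 s on the robot clock. The knob is past the red mark, pulled fully out, and the gripper has let go.

- **Turn to the mark:** I gripped the bar and turned it clockwise about 43° with almost no upward pull. The camera showed the pointer at the red mark.
- **Finding the notch:** I turned on under a measured pull of 5–7 N. About 22° (0.38 rad) past the mark, the pull dropped to about 3 N and the knob rose.
- **Pulling out:** I pulled straight up in small steps to the stop, with at most about 8 N measured at the end of each move. I estimate the head lifted about 1.5 mm, well under the 5 mm limit. I then eased down, let go and backed off.

**Last checks:** In the final pictures the bar's position fits an 8 mm rise, with the shaft visible under it. The red mark is in exactly the same pixels as at the start, and the head looks seated. I compared only the regulator area with the first pictures. The arm touched nothing else that I could tell, but I did not check the bystanders one by one. None of the checks disagreed.

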